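Fit the S-knife into the food processor

ROBOT

A 7-joint arm with a two-finger parallel gripper is mounted at the origin on the work surface. World frame = base frame: x ahead of the robot, y to its left, z up, the work surface at z = 0. Lengths are in m, angles in rad, forces in N, time in s.
With the tool pointing down it reaches from about 0.425 to 0.925 m from the base axis. Payload 6.8 kg.
Tool frame: the origin (TCP) lies midway between the tips of the shut fingers; the grasp point (between the pads) lies 19 mm behind it; z points along the fingers, y is the direction in which the jaws open and shut (so a half turn about z gives the same grasp; the last joint's range is limited). The gripper opens to 85 mm and grips with 20 to 120 N. Pads are 22 mm wide; open, the fingers measure 114 mm over their backs; the gripper's body (76 mm by 85 mm) begins 54 mm behind the grasp point. The pads swing forward as they close: fully open they stand 13 mm farther back than shut.
Start: joints at [-1.399, 0.477, 0.022, 1.555, -0.011, 1.109, -0.083], TCP at [0.186, 0.649, 0.21] pointing down, gripper open.
Joint ranges: [-2.96, 2.96], [-0.34, 2.1], [-1.41, 1.46], [0.24, 2.44], [-1.37, 4.51], [0.17, 1.92], [-2.96, 2.96]. Speed limits (rad/s): [2.39, 2.39, 3.14, 3.14, 3.14, 3.14, 3.14].

INTERFACE

Orientations are given as a rotation vector (axis times angle).
In Python, from bench import r gives the robot as it stands. The module is installed in compiled form; this text tells all that it offers.
- The arm moves only by the tool apply_moves, never from a script. Its argument "plan" is a list that holds one entry, the list of rows, each a list of 7 numbers: the turn, a rotation vector about the tool's x, y, z scaled (see below), then the shift along the tool's x, y, z scaled (see below), then the closure, from -1 (fully open) to 1 (shut). In form: [[[wx, wy, wz, tx, ty, tz, grip], ...]]. A call has 1 to 12 rows; each row is the pose to reach, as a shift and turn from the pose commanded when the call began, along the tool's axes at that moment, turning the shorter way round; what a row does not reach only later rows make up. The controller multiplies each number of a shift by 0.4 m and each number of a turn by 180 degrees. A row lasts 1/12 s, in which the tool goes at most 41.7 mm and 7.16 degrees, less where a joint would pass 70% of its speed; a pose out of reach is approached as far as the arm can. A call with a number of a shift or a turn outside -1 to 1 is refused whole. A call with a gripper value outside its range is refused whole. The fingers move at their own pace and stop on an object; "force" is the grip in N (left out, the last holds). Time passes only in rows, so rows that repeat a pose let the fingers close. It gives the time, the measured TCP pose, the force and the opening at its end, in the units of the state.
- r.get_obs(): the state, without advancing time (a new reading comes with each control period).
- r.grab_frame(name): name is "side" or "top"; returns a dict with "pixels" (480x640x3 uint8, blue, green, red), "fx", "fy", "cx", "cy" (pixels), "pose" (4x4, takes a point from camera to world coordinates). Camera axes: x right, y up, looking along -z (the intrinsics and any distortion apply to the point x, -y, -z); pixel columns grow to the right and rows downward; lengths in m; the calibration is good to about 2 mm. A picture is of the moment at which its call begins. There is no depth.
- r.hand_in(): hands the job in, once; it reports no verdict.
The state is a dict: "clock": time; "joints": joint angles; "qvel": joint speeds; "tau": joint torques, N m; "tcp_pos": TCP position; "orientation": TCP orientation; "contact_force": force on the tool from outside, world axes, zero at the start; "moment": the same for the moment, N m; "grip_width": finger opening in m.
Only numpy, scipy, OpenCV 4.12 (cv2) and the standard library are available. Lean on these libraries where they do the work, as an engineer would, in place of code of your own. Each camera call takes 0.05 s, during which the arm holds its last target. There are 200 camera calls.

TASK

Fit the steel S-knife onto the drive spindle in the food processor's bowl so that it is fully home: lower it over the spindle and turn it gently under light pressure until it drops over the square drive and sits flat on the bowl's boss, then let go. Never force it down while it is still riding on top of the drive, and leave the dough paddle and the lid where they stand.

Things in the scene. Friction and masses are not known exactly. Their poses are not given: they have to be found in the camera images.
- knife_grip (a point): S-knife (loose, 0.2 to 0.4 kg), upright on the bench: grey plastic hub 114 mm tall, two thin curved steel blades reaching 73 mm from the axis. This point: centre of the flat-sided grip at its top, on the hub's axis, 97 mm above the hub's flat underside. Grip: 40 mm long (x), 24 mm across its flats (y), 34 mm high; neck below it 20 mm thick for 14 mm. x along the blades' roots, z up
- knife_foot (a point): centre of the knife hub's flat underside (foot 40 mm in diameter). From here a square socket 22.5 x 22.5 mm, sides along x and y, goes 16 mm up, then a round bore of 15.4 mm diameter to 64 mm up. The blades leave the hub 8 mm (+x side) and 28 mm (-x side) above this point
- drive (a point): the seat: top of the flat boss (48 mm in diameter) in the bowl's middle, on the spindle's axis, 60 mm above the bench, fixed to the processor; axes as the processor's. A square steel drive 20 x 20 mm stands on it, 14 mm high, turned to some odd angle about z that is not reported and differs each time; it is stiff (0.25 N m turns it). When home the knife's underside lies on this point
- spindle_tip (a point): tip of the upright steel spindle, 62 mm above the seat. Downwards: a cone from 6 to 13.4 mm diameter over 10 mm, a round pilot of 13.4 mm diameter over 38 mm, then the square drive. A knife that is threaded on but not lined up rests on the square drive, its underside 14 mm above the seat; lined up within about 7 degrees (any quarter turn will do) it goes down. Orientation as the processor's
- processor: food processor, fixed; origin on the bench under the spindle's axis. White platform 50 mm high with a clear round bowl, outer radius 90 mm, inner 84 mm, rim 149 mm above the bench; at its +y side the motor tower, 165 mm (x) wide, from y = 117 to 243 mm, 194 mm high; the bowl's handle reaches x = -140 mm at 135 mm height
- paddle_grip (a point): grip centre of the dough paddle (loose), which has the same hub and grip as the knife but two short straight white plastic arms reaching 48 mm from the axis; 97 mm above its underside. To be left alone
- lid: the bowl's clear lid (loose), lying on the bench: disc of 94 mm radius, 16 mm thick, with a feed tube 75 x 52 mm rising to 96 mm, offset 30 mm along +x; origin under the disc's centre. To be left alone

How it is judged:
By the outcome, as a careful person would: the job done as asked, in the order asked, and still so for the second after the job is handed in, with the robot touching nothing.
It also fails if it takes over 54 s, if anything falls off the work surface, if the arm or the gripper's body presses on something with over 40 N, if the wrist force passes 120 N, or if a joint passes its speed limit or range.

## Working session

There is one attempt and no reset: what is moved stays moved. The work goes in short steps, Python scripts to look and compute and a tool call to move; the robot and the scene stay as the last step left them, time stands still between calls to the robot, and variables do not carry over. Pictures are saved under pics/ and viewed, on a budget of 10 in all, crops included, one or two more only if the job needs it, and the job is handed in when it is done.

Besides the shell and the picture viewer there is one more tool, called after ">>>" by a JSON object that holds its "name" and its "arguments", one argument or row to a line. apply_moves: Moves the arm, as the interface text tells. Its arguments: {"type":"object","properties":{"plan":{"type":"array","items":{"type":"array","items":{"type":"array","items":{"type":"number","minimum":-1,"maximum":1}}}},"force":{"type":"number"}},"required":["plan"]}

```bash
mkdir -p pics; cat > h.py <<'E'
import numpy as np,cv2,pickle
from bench import r
def snap(n,f):
    d=r.grab_frame(n); cv2.imwrite(f'pics/{f}.png',d['pixels']); pickle.dump(d,open(f'pics/{f}.pkl','wb')); return d
def load(f): return pickle.load(open(f'pics/{f}.pkl','rb'))
def atz(d,u,v,z):
    P=d['pose']; ray=P[:3,:3]@np.array([(u-d['cx'])/d['fx'],-(v-d['cy'])/d['fy'],-1]); o=P[:3,3]
    return o+ray*(z-o[2])/ray[2]
def proj(d,p):
    P=d['pose']; c=P[:3,:3].T@(np.array(p)-P[:3,3]); return np.array([d['cx']+d['fx']*c[0]/-c[2], d['cy']-d['fy']*c[1]/-c[2]])
E
python3 - <<'E'
from h import *
for n in('top','side'):
    d=snap(n,n+'0'); print(n,{k:d[k] for k in d if k!='pixels'})
print(r.get_obs())
E
```

```text
top {'fx': 444.9292240233416, 'fy': 444.9292240233416, 'cx': 321.86483731109007, 'cy': 234.9918102961627, 'pose': array([[ 0.01521952,  0.99157409, -0.12864369,  0.50507834],
       [-0.99927751,  0.01060274, -0.03649709, -0.12949541],
       [-0.03482559,  0.12910622,  0.99101905,  0.73194398],
       [ 0.        ,  0.        ,  0.        ,  1.        ]])}
side {'fx': 619.3912947851605, 'fy': 619.3912947851605, 'cx': 322.8097943513545, 'cy': 238.24659943109188, 'pose': array([[ 0.99315197,  0.06821367, -0.09484755,  0.49696001],
       [-0.11677782,  0.60379474, -0.78853969, -0.92076914],
       [ 0.00347926,  0.79421584,  0.60762578,  0.74454823],
       [ 0.        ,  0.        ,  0.        ,  1.        ]])}
{'clock': 0.1, 'joints': array([-1.39907287,  0.47775305,  0.02235101,  1.55635701, -0.01149086,
        1.10925089, -0.08311624]), 'qvel': array([ 9.80531322e-04, -3.70197384e-03,  7.41662689e-04, -1.41355451e-03,
        1.68904332e-05, -4.07241218e-05, -1.30441396e-04]), 'tau': array([ 4.23722799e-03, -5.97761822e+01,  1.61374949e+00, -2.81954151e+01,
        1.28315753e-02,  5.07014774e-03,  3.34112633e-05]), 'tcp_pos': array([0.18629162, 0.64820329, 0.20909736]), 'orientation': array([-4.38098700e-01, -3.11079682e+00,  2.57140434e-03]), 'contact_force': array([-0.19611074,  0.3961432 ,  0.49477452]), 'moment': array([ 0.03594702, -0.0579801 ,  0.01908153]), 'grip_width': 0.08552340623784134}
```

View pics/top0.png

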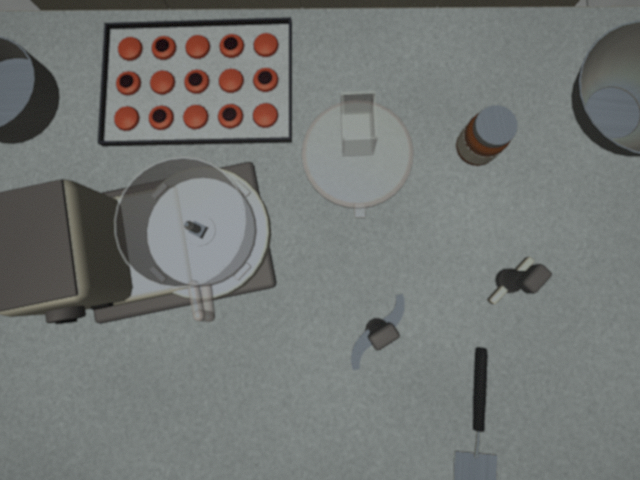

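View pics/side0.png

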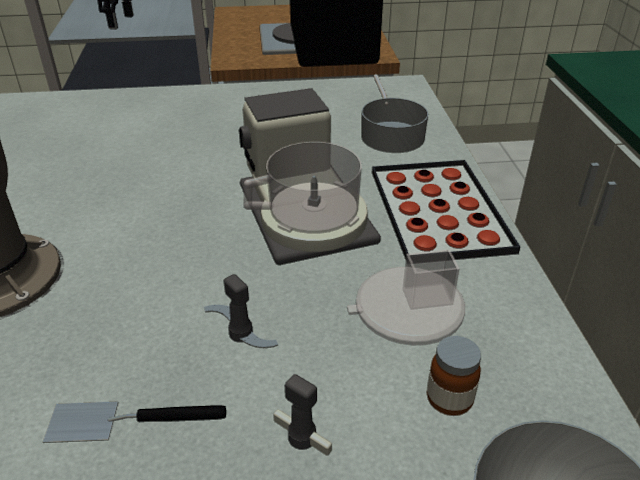

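The top view shows the knife at about (381,332), the paddle at (520,278), the lid at (358,150), and the bowl with its spindle at (196,228). The side view shows the knife at (238,305) and the spindle at (314,190). Next I'll enlarge these spots.

```bash
python3 - <<'E'
from h import *
t=load('top0')['pixels'];s=load('side0')['pixels']
def c(im,u,v,w=80,h=60):
    o=cv2.resize(im[v:v+h,u:u+w],(400,300),interpolation=cv2.INTER_CUBIC)
    o=cv2.convertScaleAbs(o,alpha=1.5)
    for k in range(0,w,10):
        cv2.line(o,(k*400//w,0),(k*400//w,6),(0,0,255),1)
    for k in range(0,h,10): cv2.line(o,(0,k*300//h),(6,k*300//h),(0,0,255),1)
    return o
cv2.imwrite('pics/c0.png',np.vstack([np.hstack([c(t,340,290,100,75),c(t,165,205)]),np.hstack([c(s,195,270,100,75),c(s,275,160)])]))
E
```

```text
(no output)
```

View pics/c0.png

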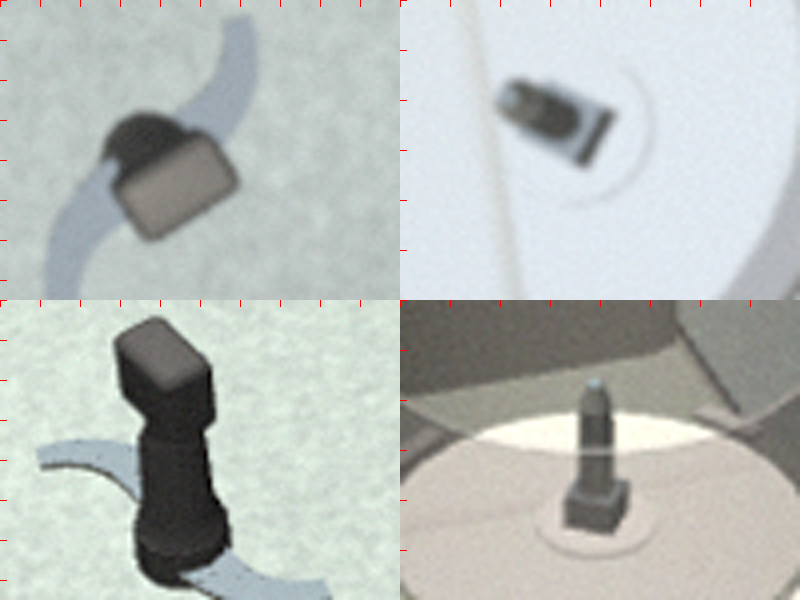

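```bash
cat >> h.py <<'E'
def tri(da,a,db,b):
    A=[];B=[]
    for d,(u,v) in((da,a),(db,b)):
        P=d['pose'];n=P[:3,:3]@np.array([(u-d['cx'])/d['fx'],-(v-d['cy'])/d['fy'],-1]);n/=np.linalg.norm(n)
        M=np.eye(3)-np.outer(n,n);A.append(M);B.append(M@P[:3,3])
    return np.linalg.lstsq(np.vstack(A),np.hstack(B),rcond=None)[0]
E
python3 - <<'E'
from h import *
from scipy.spatial.transform import Rotation as R
t=load('top0');s=load('side0')
print('knife top tri',tri(t,(384.5,336.2),s,(235.5,283.3)).round(4))
kt=[(340+u/4,290+v/4) for u,v in[(112,182),(208,130),(240,185),(152,241)]]
ks=[(195+u/4,270+v/4) for u,v in[(114,40),(157,17),(212,67),(166,90)]]
for d,k in((t,kt),(s,ks)):
    w=np.array([atz(d,*p,.114)[:2] for p in k]); e=np.roll(w,-1,0)-w
    print(w.mean(0).round(4),np.linalg.norm(e,axis=1).round(4),np.degrees(np.arctan2(e[:,1],e[:,0])).round(1))
print('tip tri',tri(t,(187,223.6),s,(313.8,176)).round(4),'top',atz(t,187,223.6,.122)[:2].round(4),'side',atz(s,313.8,176,.122)[:2].round(4))
print('boss',tri(t,(200.8,230.6),s,(314.4,203.4)).round(4),atz(t,200.8,230.6,.06)[:2].round(4),atz(s,314.4,203.4,.06)[:2].round(4))
T=lambda u,v,z:atz(t,165+(u-400)/5,205+v/5,z)[:2]
S=lambda u,v,z:atz(s,275+(u-400)/5,160+(v-300)/5,z)[:2]
def ang(a,b): e=b-a; return np.linalg.norm(e).round(4),np.degrees(np.arctan2(e[1],e[0])).round(1)
print('drive',ang(T(618,112,.06),T(588,168,.06)),ang(T(545,82,.074),T(610,108,.074)),ang(S(565,525,.06),S(613,533,.06)),ang(S(565,486,.074),S(613,496,.074)),ang(S(613,497,.074),S(629,481,.074)))
o=r.get_obs(); print(R.from_rotvec(o['orientation']).as_matrix().round(3))
E
```

```text
knife top tri [ 0.4483 -0.1943  0.109 ]
[ 0.4481 -0.1937] [0.0371 0.021  0.0353 0.0235] [ -61.1 -149.5  122.7   35. ]
[ 0.4495 -0.2   ] [0.0202 0.0377 0.0206 0.0366] [  35.5  -56.8 -147.8  122.5]
tip tri [0.5991 0.0825 0.122 ] top [0.5983 0.0825] side [0.5999 0.0828]
boss [0.599  0.0823 0.0591] [0.5971 0.082 ] [0.6006 0.0813]
drive (np.float64(0.0194), np.float64(154.2)) (np.float64(0.0217), np.float64(-110.9)) (np.float64(0.0196), np.float64(-22.8)) (np.float64(0.02), np.float64(-26.9)) (np.float64(0.0128), np.float64(54.5))
[[-0.961  0.276 -0.   ]
 [ 0.276  0.961 -0.002]
 [-0.    -0.002 -1.   ]]
```

The checks agree. The tip triangulates to z = 0.122 as it should, and the drive edges are about 20 mm long at about 65° (mod 90). The knife's flats normal is at about 32°. I'll go to the knife by a high arc.

>>> {"name": "apply_moves", "arguments": {
  "plan": [
    [[0, 0, 0.04, -0.1, -0.05, -0.15, -1], [0, 0, 0.08, -0.2, -0.1, -0.225, -1], [0, 0, 0.12, -0.3, -0.15, -0.225, -1], [0, 0, 0.16, -0.4, -0.2, -0.225, -1], [0, 0, 0.2, -0.5, -0.25, -0.225, -1], [0, 0, 0.233, -0.6, -0.31, -0.225, -1], [0, 0, 0.233, -0.7, -0.36, -0.225, -1], [0, 0, 0.233, -0.8, -0.416, -0.225, -1], [0, 0, 0.233, -0.8, -0.416, -0.225, -1], [0, 0, 0.233, -0.8, -0.416, -0.225, -1]]
  ],
  "force": 40
}}

```text
clock: 0.93
tcp_pos: [0.4529, 0.3941, 0.3001]
orientation: [1.532, 2.739, -0.002]
contact_force: [0.2, -0.8, -0.6]
grip_width: 0.0852
```

```bash
cat >> h.py <<'E'
from scipy.spatial.transform import Rotation as R
def to(p,yaw,verbose=True):
    "scaled shift/turn to world p with tool y at yaw deg, tool z down"
    o=r.get_obs();Rc=R.from_rotvec(o['orientation']);y=np.radians(yaw)
    yy=np.array([np.cos(y),np.sin(y),0]);z=np.array([0,0,-1]);x=np.cross(yy,z)
    Rt=R.from_matrix(np.column_stack([x,yy,z]))
    w=(Rc.inv()*Rt).as_rotvec(); d=Rc.inv().apply(np.array(p)-o['tcp_pos'])
    m=Rc.as_matrix(); print('clock',round(o['clock'],2),'tcp',o['tcp_pos'].round(4),'yaw',np.degrees(np.arctan2(m[1,1],m[0,1])).round(1),'F',o['contact_force'].round(1),'M',o['moment'].round(2),'w',round(o['grip_width'],4),'q',o['joints'].round(2))
    print('turn',(w/np.pi).round(4),'shift',(d/.4).round(4),'mm',(np.linalg.norm(d)*1000).round(1))
E
python3 -c "
from h import *
to((.56,.05,.30),32); to((.4486,-.196,.25),32)"
```

```text
clock 0.93 tcp [0.4529 0.3941 0.3001] yaw 31.6 F [ 0.2 -0.8 -0.6] M [-0.06 -0.05  0.02] w 0.0852 q [-1.06  0.29  0.31  1.65 -0.09  1.22 -0.19]
turn [ 0.0002  0.001  -0.0024] shift [-0.8731 -0.2221  0.003 ] mm 360.4
clock 0.93 tcp [0.4529 0.3941 0.3001] yaw 31.6 F [ 0.2 -0.8 -0.6] M [-0.06 -0.05  0.02] w 0.0852 q [-1.06  0.29  0.31  1.65 -0.09  1.22 -0.19]
turn [ 0.0002  0.001  -0.0024] shift [-1.251  -0.7814  0.1289] mm 592.2
```

>>> {"name": "apply_moves", "arguments": {
  "plan": [
    [[0, 0, 0, -0.1, -0.025, 0, -1], [0, 0, 0, -0.2, -0.05, 0, -1], [0, 0, 0, -0.3, -0.075, 0, -1], [0, 0, 0, -0.4, -0.1, 0, -1], [0, 0, 0, -0.5, -0.127, 0, -1], [0, 0, 0, -0.6, -0.153, 0, -1], [0, 0, 0, -0.7, -0.178, 0, -1], [0, 0, 0, -0.8, -0.204, 0, -1], [0, 0, -0.002, -0.87, -0.222, 0, -1], [0, 0, -0.002, -0.87, -0.222, 0, -1]]
  ]
}}

```text
clock: 1.77
tcp_pos: [0.5583, 0.0499, 0.3002]
orientation: [1.527, 2.743, -0.004]
contact_force: [0.1, -0.7, 0.6]
grip_width: 0.0853
```

```bash
python3 -c "
from h import *
to((.4486,-.196,.20),32)"
```

```text
clock 1.77 tcp [0.5583 0.0499 0.3002] yaw 31.8 F [ 0.1 -0.7  0.6] M [-0.03  0.04 -0.03] w 0.0853 q [-0.62  0.22  0.5   1.75 -0.11  1.2   0.47]
turn [-0.0003  0.001  -0.0012] shift [-0.3774 -0.5566  0.2522] mm 287.3
```

>>> {"name": "apply_moves", "arguments": {
  "plan": [
    [[0, 0, 0, -0.045, -0.07, 0, -1], [0, 0, 0, -0.09, -0.14, 0.02, -1], [0, 0, 0, -0.14, -0.21, 0.06, -1], [0, 0, 0, -0.19, -0.28, 0.11, -1], [0, 0, 0, -0.24, -0.35, 0.16, -1], [0, 0, 0, -0.29, -0.42, 0.2, -1], [0, 0, 0, -0.335, -0.49, 0.235, -1], [0, 0, -0.001, -0.377, -0.557, 0.252, -1], [0, 0, -0.001, -0.377, -0.557, 0.252, -1], [0, 0, -0.001, -0.377, -0.557, 0.252, -1], [0, 0, -0.001, -0.377, -0.557, 0.252, -1]]
  ]
}}

```text
clock: 2.68
tcp_pos: [0.4502, -0.1877, 0.1992]
orientation: [-1.509, -2.755, -0.001]
contact_force: [-0.0, 0.8, 1.3]
grip_width: 0.0857
```

```bash
python3 - <<'E'
from h import *
to((.4486,-.196,.078),32)
a=snap('side','s1');b=snap('top','t1')
c=lambda im,u,v:cv2.resize(im[v:v+150,u:u+100],(400,600),interpolation=cv2.INTER_CUBIC)
cv2.imwrite('pics/c1.png',cv2.convertScaleAbs(np.hstack([c(a['pixels'],190,220),c(b['pixels'],330,260)]),alpha=1.4))
E
```

```text
clock 2.68 tcp [ 0.4502 -0.1877  0.1992] yaw 32.6 F [-0.   0.8  1.3] M [ 0.02 -0.02 -0.03] w 0.0857 q [-0.28  0.2   0.63  2.04 -0.14  0.95  0.99]
turn [ 0.0001 -0.0001  0.0032] shift [-0.0155 -0.0147  0.303 ] mm 121.5
```

View pics/c1.png

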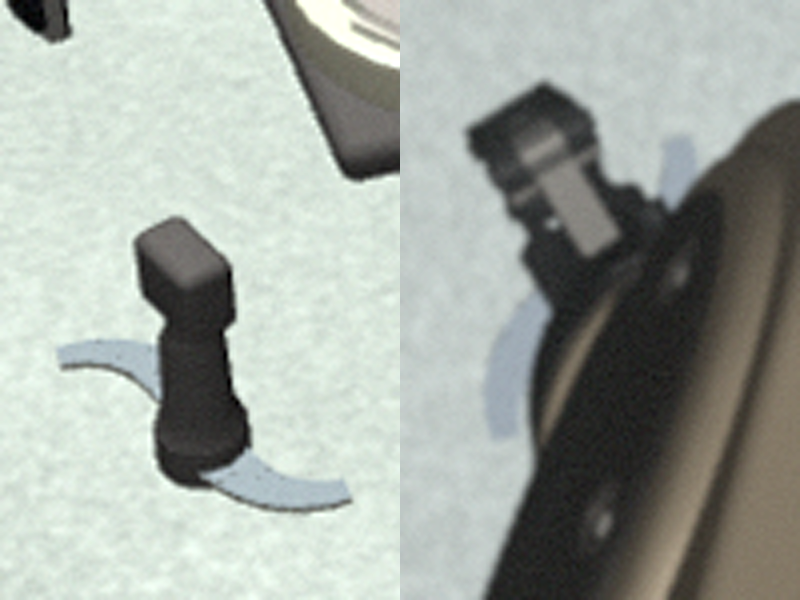

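The side crop shows the knife undisturbed; its grip top is at about (236,283). In the top view the hand hides the knife. Descending.

>>> {"name": "apply_moves", "arguments": {
  "plan": [
    [[0, 0, 0, 0, 0, 0.0, -1], [0, 0, 0, 0, 0, 0.05, -1], [0, 0, 0, 0, 0, 0.1, -1], [0, 0, 0, 0, 0, 0.15, -1], [0, 0, 0, 0, 0, 0.2, -1], [0, 0, 0, 0, 0, 0.25, -1], [0, 0, 0, 0, 0, 0.28, -1], [0, 0, 0, 0, 0, 0.305, -1], [0, 0, 0, 0, 0, 0.305, -1], [0, 0, 0, 0, 0, 0.305, -1]]
  ]
}}

```text
clock: 3.62
tcp_pos: [0.4501, -0.188, 0.0772]
orientation: [-1.508, -2.755, 0.0]
contact_force: [-0.4, -0.6, -0.3]
grip_width: 0.0858
```

```bash
python3 - <<'E'
from h import *
to((.4486,-.196,.078),32)
a=snap('side','s2')
cv2.imwrite('pics/c2.png',cv2.convertScaleAbs(cv2.resize(a['pixels'][190:370,140:350],(700,600),interpolation=cv2.INTER_CUBIC),alpha=1.6,beta=10))
E
```

```text
clock 3.62 tcp [ 0.4501 -0.188   0.0772] yaw 32.6 F [-0.4 -0.6 -0.3] M [ 0.02 -0.01 -0.01] w 0.0858 q [-0.17  0.4   0.54  2.14 -0.32  0.68  1.16]
turn [-0.0001 -0.0001  0.0034] shift [-0.0147 -0.014  -0.002 ] mm 8.1
```

View pics/c2.png

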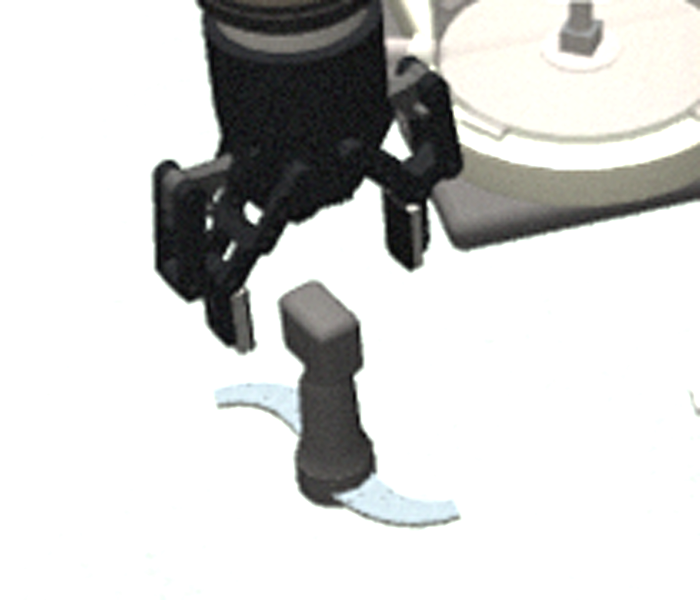

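```bash
python3 - <<'E'
from h import *
s=load('s2')
for z in(.077,.085,.09,.095): print(z,atz(s,239,282.7,z).round(4))
print(atz(s,236,283,.114).round(4), proj(s,(.4501,-.188,.09)))
# foot: outline of hub bottom
print('foot front',atz(s,140+332/3.333,190+504/3.333,0).round(4))
to((.449,-.197,.078),32)
E
```

```text
0.077 [ 0.4524 -0.157   0.077 ]
0.085 [ 0.4529 -0.1661  0.085 ]
0.09 [ 0.4532 -0.1718  0.09  ]
0.095 [ 0.4536 -0.1776  0.095 ]
[ 0.4503 -0.1995  0.114 ] [237.09349407 289.66001029]
foot front [ 0.4468 -0.2127 -0.    ]
clock 3.67 tcp [ 0.4506 -0.1883  0.0777] yaw 32.6 F [0.2 0.9 0.3] M [-0.06 -0.02  0.01] w 0.0854 q [-0.17  0.4   0.54  2.14 -0.32  0.68  1.16]
turn [0.0002 0.0002 0.0033] shift [-0.0163 -0.0151 -0.0007] mm 8.9
```

>>> {"name": "apply_moves", "arguments": {
  "plan": [
    [[0, 0, 0, -0.012, -0.012, 0, -1], [0, 0, 0, -0.012, -0.012, 0, -1], [0, 0, 0, -0.012, -0.012, 0, -0.4], [0, 0, 0, -0.012, -0.012, 0, 0], [0, 0, 0, -0.012, -0.012, 0, 0.1], [0, 0, 0, -0.012, -0.012, 0, 0.2], [0, 0, 0, -0.012, -0.012, 0, 0.3], [0, 0, 0, -0.012, -0.012, 0, 0.4], [0, 0, 0, -0.012, -0.012, 0, 0.6], [0, 0, 0, -0.012, -0.012, 0, 1], [0, 0, 0, -0.012, -0.012, 0, 1], [0, 0, 0, -0.012, -0.012, 0, 1]]
  ],
  "force": 40
}}

```text
clock: 4.67
tcp_pos: [0.4486, -0.195, 0.0773]
orientation: [1.509, 2.755, 0.0]
contact_force: [-0.8, 0.5, 3.4]
grip_width: 0.0228
```

```bash
python3 - <<'E'
from h import *
to((.449,-.197,.078),32)
a=snap('side','s3')
cv2.imwrite('pics/c3.png',cv2.convertScaleAbs(cv2.resize(a['pixels'][220:370,160:310],(600,600),interpolation=cv2.INTER_CUBIC),alpha=1.6,beta=10))
E
```

```text
clock 4.67 tcp [ 0.4486 -0.195   0.0773] yaw 32.6 F [-0.8  0.5  3.4] M [0.15 0.14 0.01] w 0.0228 q [-0.16  0.4   0.54  2.14 -0.33  0.68  1.17]
turn [0.0001 0.     0.0032] shift [-0.0049 -0.0019 -0.0017] mm 2.2
```

View pics/c3.png

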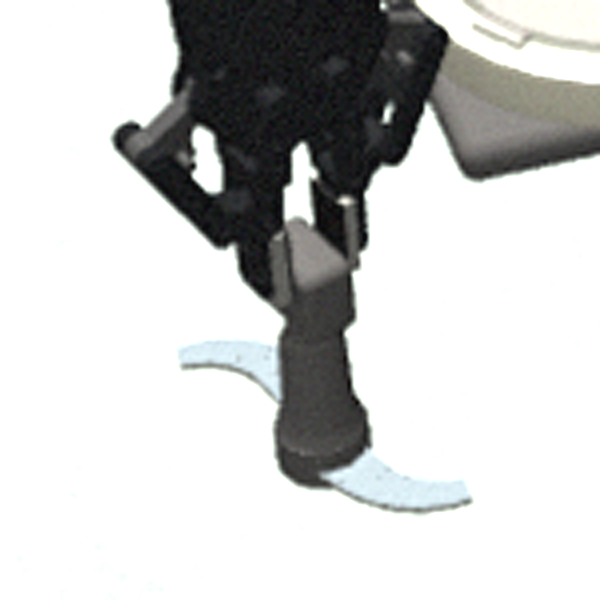

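The knife is gripped (22.8 mm) and still upright. Lifting and carrying it above the spindle.

>>> {"name": "apply_moves", "arguments": {
  "plan": [
    [[0, 0, 0, 0, 0, -0.03, 1], [0, 0, 0, 0, 0, -0.1, 1], [0, 0, 0, 0, 0, -0.18, 1], [0, 0, 0, 0, 0, -0.26, 1], [0, 0, 0, 0, 0, -0.34, 1], [0, 0, 0, 0, 0, -0.41, 1], [0, 0, -0.03, 0.05, 0.09, -0.42, 1], [0, 0, -0.06, 0.1, 0.18, -0.42, 1], [0, 0, -0.09, 0.15, 0.27, -0.42, 1], [0, 0, -0.12, 0.2, 0.36, -0.42, 1], [0, 0, -0.15, 0.25, 0.45, -0.42, 1], [0, 0, -0.18, 0.3, 0.54, -0.42, 1]]
  ]
}}

```text
clock: 5.72
tcp_pos: [0.5658, 0.0243, 0.2444]
orientation: [-0.673, -3.067, 0.001]
contact_force: [0.4, -0.2, -3.0]
grip_width: 0.0229
```

```bash
python3 -c "
from h import *
to((.599,.0824,.245),65)"
```

```text
clock 5.72 tcp [0.5658 0.0243 0.2444] yaw 65.2 F [ 0.4 -0.2 -3. ] M [-0.07 -0.08  0.04] w 0.0229 q [-0.51  0.28  0.44  1.8  -0.13  1.09  1.12]
turn [-0.0002 -0.0004  0.0013] shift [-0.0145  0.1666 -0.0016] mm 66.9
```

>>> {"name": "apply_moves", "arguments": {
  "plan": [
    [[0, 0, 0, 0, 0, 0, 1], [0, 0, 0, -0.005, 0.06, 0, 1], [0, 0, 0, -0.01, 0.12, 0, 1], [0, 0, 0, -0.014, 0.165, 0, 1], [0, 0, 0, -0.014, 0.165, 0, 1], [0, 0, 0, -0.014, 0.165, 0, 1]]
  ]
}}

```text
clock: 6.22
tcp_pos: [0.5983, 0.0807, 0.2439]
orientation: [-0.678, -3.066, 0.002]
contact_force: [-0.6, -0.4, -3.1]
grip_width: 0.0229
```

```bash
python3 - <<'E'
from h import *
to((.599,.0824,.245),65)
a=snap('side','s4');b=snap('top','t4')
c=lambda im,u,v,w,h,W:cv2.resize(im[v:v+h,u:u+w],(W,600),interpolation=cv2.INTER_CUBIC)
cv2.imwrite('pics/c4.png',cv2.convertScaleAbs(np.hstack([c(a['pixels'],265,90,100,150,400),c(b['pixels'],130,165,100,150,400)]),alpha=1.6,beta=5))
E
```

```text
clock 6.22 tcp [0.5983 0.0807 0.2439] yaw 65.1 F [-0.6 -0.4 -3.1] M [-0.14 -0.01  0.02] w 0.0229 q [-0.56  0.35  0.42  1.71 -0.15  1.12  1.04]
turn [-0.0005 -0.0005  0.0004] shift [ 0.0003  0.0046 -0.0027] mm 2.2
```

View pics/c4.png

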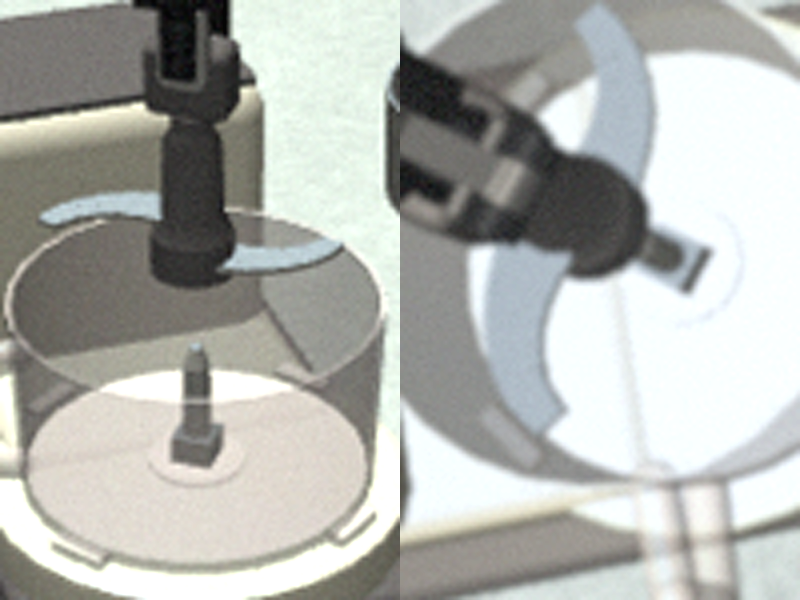

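```bash
python3 - <<'E'
from h import *
from scipy.optimize import least_squares
t=load('t4');s=load('s4');a=np.linspace(0,2*np.pi,361)
def ext(d,x,y,z,rad=.020):
    q=np.array([proj(d,(x+rad*np.cos(k),y+rad*np.sin(k),z)) for k in a]); return q[:,0].min(),q[:,0].max(),q[:,1].max()
ms=(265+150/4,265+233/4,90+287/4); mt=(130+648/4,165+281/4) ; mt=(130+(648-400)/4,165+281/4)
Z=.1664
f=least_squares(lambda p:np.array(ext(s,*p,Z))-ms,(.6,.08)); print('foot side',f.x.round(4),f.fun.round(2))
g=least_squares(lambda p:np.array(ext(t,*p,Z))[1:]-mt,(.6,.08)); print('foot top',g.x.round(4))
print('tip side',atz(s,314,175.75,.122)[:2].round(4),'tip top',atz(t,187,223.6,.122)[:2].round(4))
for nm,d,b in(('side',s,None),):
    # boss circle in crop: left 149,right 244,bottom 486
    m=(265+149/4,265+244/4,90+486/4); h=least_squares(lambda p:np.array(ext(d,*p,.06,.024))-m,(.6,.08)); print('boss side',h.x.round(4),h.fun.round(2))
m=(130+(744-400)/4,165+327/4); h=least_squares(lambda p:np.array(ext(t,*p,.06,.024))[1:]-m,(.6,.08)); print('boss top',h.x.round(4))
E
```

```text
foot side [0.5981 0.0805] [-0.39  0.39 -0.02]
foot top [0.5961 0.0808]
tip side [0.6003 0.0836] tip top [0.5983 0.0825]
boss side [0.5996 0.0777] [-0.38  0.38 -0.02]
boss top [0.5961 0.0823]
```

The foot is about 1.6 mm short in x and 1.5 mm short in y, and both cameras agree. I'll correct that and lower in stages.

>>> {"name": "apply_moves", "arguments": {
  "plan": [
    [[0, 0, 0, -0.002, 0.005, 0, 1], [0, 0, 0, -0.002, 0.005, 0.03, 1], [0, 0, 0, -0.002, 0.005, 0.06, 1], [0, 0, 0, -0.002, 0.005, 0.09, 1], [0, 0, 0, -0.002, 0.005, 0.11, 1], [0, 0, 0, -0.002, 0.005, 0.125, 1], [0, 0, 0, -0.002, 0.005, 0.14, 1], [0, 0, 0, -0.002, 0.005, 0.15, 1], [0, 0, 0, -0.002, 0.005, 0.16, 1], [0, 0, 0, -0.002, 0.005, 0.16, 1]]
  ]
}}

```text
clock: 7.15
tcp_pos: [0.6002, 0.0813, 0.1805]
orientation: [-0.681, -3.066, 0.001]
contact_force: [-0.6, 0.1, -2.7]
grip_width: 0.023
```

```bash
python3 - <<'E'
from h import *
to((.5999,.0822,.1515),65)
E
```

```text
clock 7.15 tcp [0.6002 0.0813 0.1805] yaw 65.0 F [-0.6  0.1 -2.7] M [ 0.02  0.04 -0.01] w 0.023 q [-0.54  0.41  0.4   1.78 -0.19  0.99  1.07]
turn [-0.0002 -0.0002 -0.0002] shift [0.0015 0.0018 0.0725] mm 29.0
```

>>> {"name": "apply_moves", "arguments": {
  "plan": [
    [[0, 0, 0, 0, 0.001, 0.006, 1], [0, 0, 0, 0, 0.001, 0.012, 1], [0, 0, 0, 0, 0.001, 0.018, 1], [0, 0, 0, 0, 0.001, 0.024, 1], [0, 0, 0, 0, 0.001, 0.03, 1], [0, 0, 0, 0, 0.001, 0.03, 1]]
  ]
}}

```text
clock: 7.65
tcp_pos: [0.6003, 0.0821, 0.1687]
orientation: [-0.68, -3.066, -0.0]
contact_force: [0.7, 1.4, -3.3]
grip_width: 0.023
```

```bash
python3 - <<'E'
from h import *
to((.5999,.0822,.1515),65)
E
```

```text
clock 7.65 tcp [0.6003 0.0821 0.1687] yaw 65.0 F [ 0.7  1.4 -3.3] M [ 0.31  0.05 -0.06] w 0.023 q [-0.54  0.42  0.39  1.79 -0.19  0.97  1.07]
turn [ 0.     -0.0002 -0.0001] shift [ 0.0011 -0.0003  0.043 ] mm 17.2
```

>>> {"name": "apply_moves", "arguments": {
  "plan": [
    [[0, 0, 0, 0, 0.001, 0.006, 1], [0, 0, 0, 0, 0.001, 0.012, 1], [0, 0, 0, 0, 0.001, 0.018, 1], [0, 0, 0, 0, 0.001, 0.024, 1], [0, 0, 0, 0, 0.001, 0.03, 1], [0, 0, 0, 0, 0.001, 0.034, 1], [0, 0, 0, 0, 0.001, 0.034, 1]]
  ]
}}

```text
clock: 8.23
tcp_pos: [0.6006, 0.0822, 0.1551]
orientation: [-0.681, -3.066, 0.0]
contact_force: [-0.1, 1.2, -3.6]
grip_width: 0.0229
```

```bash
python3 - <<'E'
from h import *
to((.5999,.0822,.1375),65)
E
```

```text
clock 8.23 tcp [0.6006 0.0822 0.1551] yaw 65.0 F [-0.1  1.2 -3.6] M [0.55 0.08 0.  ] w 0.0229 q [-0.53  0.44  0.39  1.8  -0.2   0.94  1.08]
turn [-0.0001 -0.0002 -0.0001] shift [ 0.0015 -0.0007  0.044 ] mm 17.6
```

>>> {"name": "apply_moves", "arguments": {
  "plan": [
    [[0, 0, 0, 0, 0, 0.003, 1], [0, 0, 0, 0, 0, 0.006, 1], [0, 0, 0, 0, 0, 0.008, 1], [0, 0, 0, 0, 0, 0.01, 1], [0, 0, 0, 0, 0, 0.01, 1], [0, 0, 0, 0, 0, 0.01, 1]]
  ]
}}

```text
clock: 8.73
tcp_pos: [0.6008, 0.0822, 0.1515]
orientation: [-0.681, -3.067, -0.0]
contact_force: [-1.1, 1.4, -2.4]
grip_width: 0.0231
```

>>> {"name": "apply_moves", "arguments": {
  "plan": [
    [[0, 0, 0, 0, 0, 0.002, 1], [0, 0, 0, 0, 0, 0.004, 1], [0, 0, 0, 0, 0, 0.005, 1], [0, 0, 0, 0, 0, 0.005, 1], [0, 0, 0, 0, 0, 0.005, 1]]
  ]
}}

```text
clock: 9.15
tcp_pos: [0.6008, 0.0822, 0.1495]
orientation: [-0.681, -3.067, -0.0]
contact_force: [-0.9, 2.5, -2.2]
grip_width: 0.0234
```

>>> {"name": "apply_moves", "arguments": {
  "plan": [
    [[0, 0, 0, 0, 0, 0.002, 1], [0, 0, 0, 0, 0, 0.004, 1], [0, 0, 0, 0, 0, 0.006, 1], [0, 0, 0, 0, 0, 0.006, 1], [0, 0, 0, 0, 0, 0.006, 1]]
  ]
}}

```text
clock: 9.57
tcp_pos: [0.6007, 0.0822, 0.147]
orientation: [-0.681, -3.067, -0.0]
contact_force: [-0.2, 2.8, -1.5]
grip_width: 0.0229
```

>>> {"name": "apply_moves", "arguments": {
  "plan": [
    [[0, 0, 0, 0, 0, 0.002, 1], [0, 0, 0, 0, 0, 0.004, 1], [0, 0, 0, 0, 0, 0.006, 1], [0, 0, 0, 0, 0, 0.008, 1], [0, 0, 0, 0, 0, 0.01, 1], [0, 0, 0, 0, 0, 0.01, 1], [0, 0, 0, 0, 0, 0.01, 1]]
  ]
}}

```text
clock: 10.15
tcp_pos: [0.6007, 0.0821, 0.143]
orientation: [-0.681, -3.067, -0.0]
contact_force: [-0.9, 3.2, -1.9]
grip_width: 0.0231
```

```bash
python3 - <<'E'
from h import *
to((.5999,.0822,.1375),65)
a=snap('side','s5')
cv2.imwrite('pics/c5.png',cv2.convertScaleAbs(cv2.resize(a['pixels'][100:250,240:390],(600,600),interpolation=cv2.INTER_CUBIC),alpha=1.8,beta=10))
E
```

```text
clock 10.15 tcp [0.6007 0.0821 0.143 ] yaw 65.0 F [-0.9  3.2 -1.9] M [ 0.88  0.15 -0.02] w 0.0231 q [-0.53  0.45  0.38  1.81 -0.21  0.92  1.08]
turn [-0.     -0.0001 -0.0001] shift [ 0.0019 -0.0007  0.0138] mm 5.6
```

View pics/c5.png

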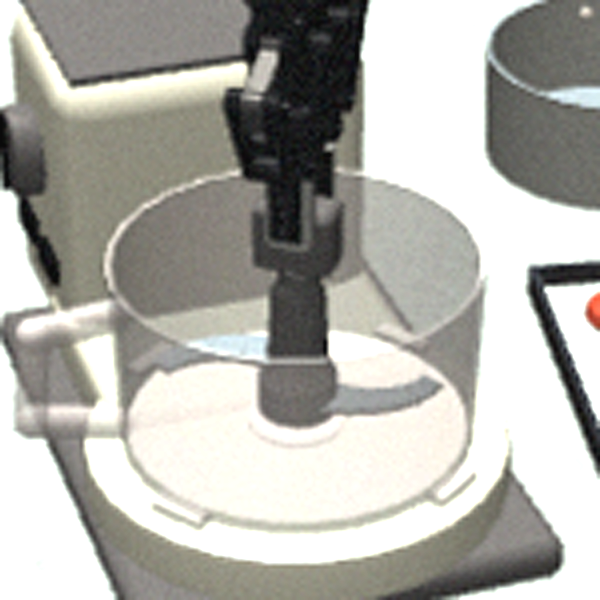

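The foot is about 5 mm off the boss, over the drive, with no pressure. The picture shows the boss ring just below the foot at crop (297,425). Continuing gently.

>>> {"name": "apply_moves", "arguments": {
  "plan": [
    [[0, 0, 0, 0, 0.002, 0.002, 1], [0, 0, 0, 0, 0.002, 0.004, 1], [0, 0, 0, 0, 0.002, 0.006, 1], [0, 0, 0, 0, 0.002, 0.008, 1], [0, 0, 0, 0, 0.002, 0.01, 1], [0, 0, 0, 0, 0.002, 0.01, 1], [0, 0, 0, 0, 0.002, 0.01, 1]]
  ]
}}

```text
clock: 10.78
tcp_pos: [0.6009, 0.0825, 0.1389]
orientation: [-0.681, -3.066, 0.001]
contact_force: [-1.4, 1.1, -3.0]
grip_width: 0.0226
```

>>> {"name": "apply_moves", "arguments": {
  "plan": [
    [[0, 0, 0, 0, 0.001, 0.001, 1], [0, 0, 0, 0, 0.001, 0.002, 1], [0, 0, 0, 0, 0.001, 0.003, 1], [0, 0, 0, 0, 0.001, 0.004, 1], [0, 0, 0, 0, 0.001, 0.004, 1]]
  ]
}}

```text
clock: 11.2
tcp_pos: [0.6012, 0.083, 0.1375]
orientation: [-0.681, -3.067, 0.0]
contact_force: [-2.8, 1.6, -2.3]
grip_width: 0.0233
```

>>> {"name": "apply_moves", "arguments": {
  "plan": [
    [[0, 0, 0, 0.001, 0, 0.001, 1], [0, 0, 0, 0.001, 0, 0.002, 1], [0, 0, 0, 0.001, 0, 0.003, 1], [0, 0, 0, 0.001, 0, 0.003, 1]]
  ]
}}

```text
clock: 11.53
tcp_pos: [0.6014, 0.0831, 0.1374]
orientation: [0.681, 3.066, 0.001]
contact_force: [-4.2, -0.5, 6.9]
grip_width: 0.0228
```

Firm contact (+10 N over baseline) came at TCP z = 0.1374, the expected home height. I'll relax, open partly and retreat straight up.

>>> {"name": "apply_moves", "arguments": {
  "plan": [
    [[0, 0, 0, 0, 0, -0.001, 1], [0, 0, 0, 0, 0, -0.001, 0.4], [0, 0, 0, 0, 0, -0.001, 0.2], [0, 0, 0, 0, 0, -0.001, -0.1], [0, 0, 0, 0, 0, -0.001, -0.3], [0, 0, 0, 0, 0, -0.001, -0.3], [0, 0, 0, 0, 0, -0.001, -0.3]]
  ]
}}

```text
clock: 12.12
tcp_pos: [0.6011, 0.0833, 0.1368]
orientation: [0.681, 3.067, 0.0]
contact_force: [-0.7, 0.0, -0.0]
grip_width: 0.0555
```

>>> {"name": "apply_moves", "arguments": {
  "plan": [
    [[0, 0, 0, 0, 0, -0.02, -0.3], [0, 0, 0, 0, 0, -0.06, -0.3], [0, 0, 0, 0, 0, -0.12, -0.3], [0, 0, 0, 0, 0, -0.2, -0.3], [0, 0, 0, 0, 0, -0.28, -0.3], [0, 0, 0, 0, 0, -0.36, -0.3], [0, 0, 0, 0, 0, -0.4, -0.3], [0, 0, 0, 0, 0, -0.4, -0.3]]
  ]
}}

```text
clock: 12.78
tcp_pos: [0.6034, 0.0833, 0.3022]
orientation: [0.68, 3.059, 0.006]
contact_force: [0.8, -0.3, 0.6]
grip_width: 0.0556
```

```bash
python3 - <<'E'
from h import *
to((.599,.0822,.3),65)
a=snap('side','s6')
o=lambda im,u,v,w,h,W:cv2.resize(im[v:v+h,u:u+w],(W,600),interpolation=cv2.INTER_CUBIC)
cv2.imwrite('pics/c6.png',cv2.convertScaleAbs(o(a['pixels'],250,100,130,130,600),alpha=1.8,beta=10))
for dz in(0,.005,.014): print(dz,[proj(a,(.599,.0822,.06+h+dz)).round(1) for h in(0,.114)])
E
```

```text
clock 12.78 tcp [0.6034 0.0833 0.3022] yaw 64.9 F [ 0.8 -0.3  0.6] M [-0.   -0.01 -0.01] w 0.0556 q [-0.57  0.3   0.43  1.64 -0.14  1.22  1.02]
turn [ 0.0018  0.0021 -0.0003] shift [ 0.0088 -0.0071  0.0055] mm 5.0
0 [array([313.6, 203.2]), array([313.2, 152.2])]
0.005 [array([313.5, 201.1]), array([313.2, 149.8])]
0.014 [array([313.5, 197.2]), array([313.2, 145.5])]
```

View pics/c6.png

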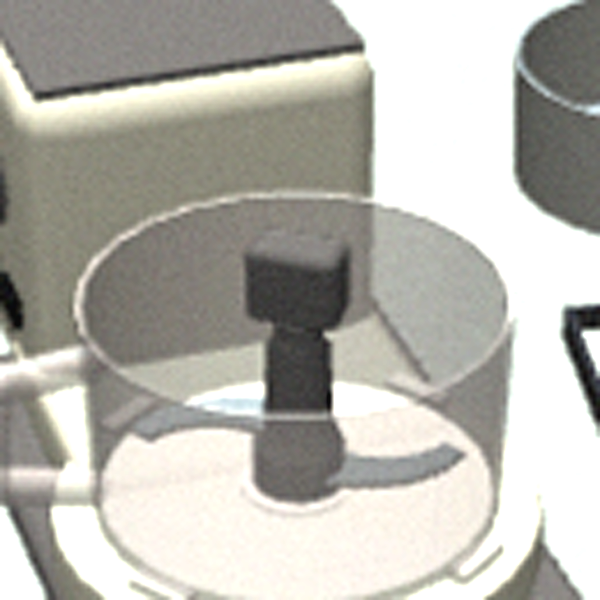

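The knife stands upright. Its grip top is at about pixel (314.6,153), against a prediction of (313.2,152.2) when home and (313.2,145.5) when riding on the drive. The boss ring shows just around the foot. So it is home.

>>> {"name": "apply_moves", "arguments": {
  "plan": [
    [[0, 0, 0, 0, 0, -0.02, -0.3], [0, 0, 0, 0, 0, -0.02, -0.3], [0, 0, 0, 0, 0, -0.02, -0.3]]
  ]
}}

```text
clock: 13.08
tcp_pos: [0.6006, 0.0833, 0.3042]
orientation: [-0.681, -3.066, 0.001]
contact_force: [0.0, 0.1, -0.6]
grip_width: 0.056
```

```bash
python3 -c "
from h import *
print(r.hand_in())"
```

```text
the job is handed in; nothing more can be done
None
```

The S-knife is fully home on the drive, released, and the job is handed in at about 13 s. No turning under pressure was needed. I measured the drive at about 65° in the images and set the knife to that angle before lowering, so it slid straight over the square.

**Lowering:** There was almost no vertical force on the way down. Firm seat contact, about 10 N, came only at a TCP height of 0.1374 m; I expected home at 0.1375 m.

**Last picture:** The knife stands upright on the boss, with its grip top within about 1.5 px of the home position. If it were still riding on the drive, the grip top would be about 7 px higher.

**Disagreements:**
- The two cameras differed by up to 6 mm on the knife's starting position.
- The side view's estimate of the boss centre was about 5 mm off in y from the others, so I placed less weight on it.
- A sideways force of 1 to 4 N showed while threading, and I steered it out.

The dough paddle and lid were not approached. I did not check their positions again at the end.

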